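# Lower the eccentric cam, then push the loading slide home

### The job

Bring the brass weight that stands on the loading slide forward to its station: first push the cam lever round until it points straight away from the slide, in line with it, so that the eccentric cam shows the slide its low point; only then push the slide by its upright end plate, towards the cam, until the roller on its nose is fully home against the cam. Push gently with the fingertips. Do not touch or lift the weight on the slide, and leave the other loose things where they are.

Things in the scene. Friction and masses are not known exactly. Their poses are not given: they have to be found in the camera images.
- fixture: Fixed aluminium base plate, 240 x 100 x 12 mm, origin on the bench top; plate spans x -105 to +135, y +-50 mm. Its x axis is the slide's forward direction (end plate towards cam), y left, z up. Two dark guide rails at y +-36 mm, x -100 to +30, tops 26 mm above the bench. A short black line engraved beyond the cam, in line with the slide: the lever lies over it at the low point.
- cam_pivot (a point): The cam's fixed vertical pivot axis, at x +82 mm, y 0 of the fixture, 46 mm above the bench (mid height of the lever). The cam is a steel disc 48 mm across (14 to 32 mm above the bench), set 10 mm off the pivot towards the lever, so its fat side is below the lever; pivot hub 22 mm across, top at 61 mm.
- cam (a joint): Cam angle, rad. 0 = low point: lever and fat side point along the fixture's +x, away from the slide. Positive is anticlockwise from above (lever towards fixture +y). Starts at 1.4 to 2.0; turns from -1.2 to 2.3, no stop or detent at 0. Stiff: stays where it is left; 0.3 N m turns it (5 to 6 N near the lever's end), the slide pushing on it does not.
- lever_end (a point): Centre of the black upright round knob (16 mm across, 32 to 60 mm above the bench) at the end of the lever, 70 mm from the pivot axis, at mid height (46 mm). The lever is a dark flat bar 9 mm wide and 20 mm high (36 to 56 mm above the bench) from the hub to this knob; push its side.
- slide (a joint): Travel of the follower slide, m, positive forward (fixture +x). Starts at 0. Reads about 0.045 when the roller is fully home on the cam at its low point; at the cam's starting angles the roller would stop at 0.032 to 0.038. About 3 N moves it; it stays where it is left.
- end_plate (a point): Centre of the free outer face of the slide's upright steel end plate, 48 mm above the bench; the face looks along the fixture's -x. The plate is 66 mm wide, 8 mm thick, and stands from 26 to 62 mm above the bench; push this face. With slide travel q it lies at x = -88 mm + q of the fixture.
- seat (a point): Centre of the weight's seat on the slide, a brass ring 5 mm high and about 40 mm inside, 43 mm ahead of the end plate's outer face, 26 mm above the bench.
- weight_1: Brass knobbed calibration weight, 36 mm across, 40 mm high, 0.3 kg, standing loose in the ring seat on the slide; origin at the centre of its underside. It rides along; its top is 66 mm above the bench.
- weight_2: A smaller brass weight, 30 mm across and 32 mm high, standing loose on the bench just beside the base plate, on the side away from the lever (fixture -y); a bystander. Origin at the centre of its underside.
- rubber_stick_1: Pale green rubber stick, 18 x 42 x 13 mm, loose on the bench just beside the base plate, on the side away from the lever (fixture -y); a bystander. Origin at the centre of its underside.
- tape_yellow: Yellow tape roll, 97 mm across and 24 mm high, lying loose to the right of the large machine; a bystander. Origin at the centre of its underside.
- screwdriver_1: Screwdriver with red handle, 160 mm long and 26 mm thick, lying loose near the front edge of the bench, right of the fixture; a bystander. Origin at the centre of its underside.
There are look-alikes about, which are no part of the job. Leave any orange look-alike of the weight_1 alone.

How it is judged:
On the way, in this order (a step that is already met when the one before it is completed fails the run):
1. the cam is turned to its low point (within 0.2 rad) while the slide is still back (travel under 20 mm) (value of joint cam between -0.2 and 0.2 rad and value of joint slide below 0.02 m), for 0.2 s.
2. the slide is pushed fully home against the low cam (value of joint cam between -0.25 and 0.25 rad and value of joint slide above 0.0415 m), for 0.2 s.
At the end, for the whole second after the job is handed in: The cam rests within 0.25 rad of its low point, the slide's travel is over 41.5 mm (fully home is 45 mm) and at rest, and the brass weight still stands upright in its seat on the slide (within 6 mm of its centre) (all of step 2 and horizontal distance between weight_1 and seat below 0.006 m and height (world z) of weight_1 below 0.03 m and angle between weight_1's own z axis and vertical below 0.1 rad and velocity of joint slide between -0.005 and 0.005 m/s and linear speed of weight_1 below 0.01 m/s); the robot touches nothing.
It fails at once if the slide is pushed forward (over 24 mm) while the cam is not at its low point (more than 0.5 rad off) (value of joint slide above 0.024 m and (value of joint cam above 0.5 rad or value of joint cam below -0.5 rad)).
It fails at once if the weight on the slide is touched by the robot (contact force between any of the arm, the fingers and weight_1 above 1 N).
It fails at once if the weight on the slide is lifted or tipped (height (world z) of weight_1 above 0.036 m or angle between weight_1's own z axis and vertical above 0.25 rad).
It fails at once if the fixture is pushed or squeezed with more than 40 N (contact force between the fingers and fixture above 40 N).
It fails at once if another loose thing is moved more than 20 mm (distance of any of weight_2, rubber_stick_1, tape_yellow, screwdriver_1 from where it was at the start of the episode above 0.02 m).
It also fails if it takes over 64 s, if anything falls off the work surface, if the arm or the gripper's body presses on something with over 40 N, if the wrist force passes 120 N, or if a joint passes its speed limit or range.

### The arm

A 6-joint arm with a two-finger parallel gripper is mounted at the origin on a cart in front of the work surface, level with it; the furniture and walls round the work are solid. World frame = base frame: x ahead of the robot, y to its left, z up, the work surface at z = 0. Lengths are in m, angles in rad, forces in N, time in s.
With the tool pointing down it reaches from about 0.275 to 0.825 m from the base axis. Payload 5.2 kg.
Tool frame: the origin (TCP) lies midway between the tips of the shut fingers; the grasp point (between the pads) lies 19 mm behind it; z points along the fingers, y is the direction in which the jaws open and shut (so a half turn about z gives the same grasp; the last joint's range is limited). The gripper opens to 93 mm and grips with 3 to 60 N. Pads are 15 mm wide; open, the fingers measure 128 mm over their backs; the gripper's body (75 mm by 188 mm) begins 65 mm behind the grasp point.
Start: joints at [-1.43, 0.259, 1.535, -0, 1.348, -0.203], TCP at [0.185, -0.518, 0.179] pointing down, gripper open.
Joint ranges: [-3.14, 3.14], [-0.91, 2.08], [0.19, 2.58], [-1.22, 4.36], [0.22, 2.71], [-3.12, 3.12]. Speed limits (rad/s): [2.57, 2.57, 3.14, 3.14, 3.14, 3.14].

### API

Orientations are given as [roll, pitch, yaw] about the fixed x, y, z axes, in that order (R = Rz(yaw) Ry(pitch) Rx(roll)).
In Python, from station import * gives the robot as it stands.
- The arm moves only by the shell command python3 -m crank 'ROWS' [OPENING] [FORCE]. ROWS is a JSON object of lists of equal length, an entry for each row: "dp": the shift along the tool's x, y, z in mm, a list of three; "delta_rot": the turn, a rotation vector about the tool's x, y, z in degrees, a list of three. A call has 1 to 20 rows; each row shifts and turns the commanded pose from where the row before left it, along the tool's axes as they then stand; what a row does not reach is not made up. A row lasts 1/8 s, in which the tool goes at most 62.5 mm and 10.7 degrees, less where a joint would pass 70% of its speed; a pose out of reach is approached as far as the arm can. A call is refused whole if a number of a shift passes 62.5 or a number of a turn 10.7, either way. A call with a gripper value outside its range is refused whole. OPENING is the opening, from -1 (shut) to 1 (fully open), set as the call begins (- or left out, the last holds). The fingers move at their own pace and stop on an object; FORCE is the grip in N (left out, the last holds). Time passes only in rows, so rows that do not move let the fingers close. It gives the time, the measured TCP pose, the force and the opening at its end, in the units of the state.
- sense(): the state, without advancing time (a new reading comes with each control period).
- camera(name): name is "scene" or "top"; returns a dict with "image" (480x640x3 uint8, blue, green, red), "fx", "fy", "cx", "cy" (pixels), "view" (4x4, takes a point from world to camera coordinates). Camera axes: x right, y down, z forward; pixel columns grow to the right and rows downward; lengths in m; the calibration is good to about 2 mm. A picture is of the moment at which its call begins. There is no depth.
- close_job(): hands the job in, once; it reports no verdict.
The state is a dict: "time": time; "joint_pos": joint angles; "joint_velocities": joint speeds; "joint_torque": joint torques, N m; "position": TCP position; "tool_rot": TCP orientation; "wrist_force": force on the tool from outside, world axes, zero at the start; "torque": the same for the moment, N m; "finger_gap": finger opening in m.
Only numpy, scipy, OpenCV 4.12 (cv2) and the standard library are available. Lean on these libraries where they do the work, as an engineer would, in place of code of your own. Each camera call takes 0.05 s, during which the arm holds its last target.

## Working session

There is one attempt and no reset: what is moved stays moved. The work goes in short steps, Python scripts to look and compute and a shell command to move; the robot and the scene stay as the last step left them, time stands still between calls to the robot, and variables do not carry over. Pictures are saved under pics/ and viewed, and the job is handed in when it is done.

```bash
ls; mkdir -p pics; python3 - <<'E'
from station import *
import cv2
s=sense(); print(s['time'],s['position'],s['tool_rot'],s['finger_gap'])
for n in ('scene','top'):
    c=camera(n); cv2.imwrite(f'pics/{n}0.png',c['image']); print(n,c['fx'],c['fy'],c['cx'],c['cy'],c['view'])
E
```

```text
pics
0.0 [ 0.1853212  -0.51718256  0.17783221] [-3.13982321e+00 -3.60377865e-04  3.43823534e-01] 0.09293013611206058
scene 485.3342778409857 485.3342778409857 324.51774700649395 244.075014091264 [[ 0.72915112 -0.68421784 -0.01358648 -0.4581506 ]
 [-0.30382859 -0.3058645  -0.90229435  0.17019246]
 [ 0.61321027  0.6620369  -0.43090638  0.76427978]
 [ 0.          0.          0.          1.        ]]
top 603.9559354981562 603.9559354981562 313.0591993384685 240.9606915146228 [[ 0.00840562 -0.99992908  0.00843704 -0.18564084]
 [-0.99263676 -0.00936331 -0.1207667   0.51095274]
 [ 0.12083714 -0.0073598  -0.99264506  1.01900388]
 [ 0.          0.          0.          1.        ]]
```

View pics/scene0.png

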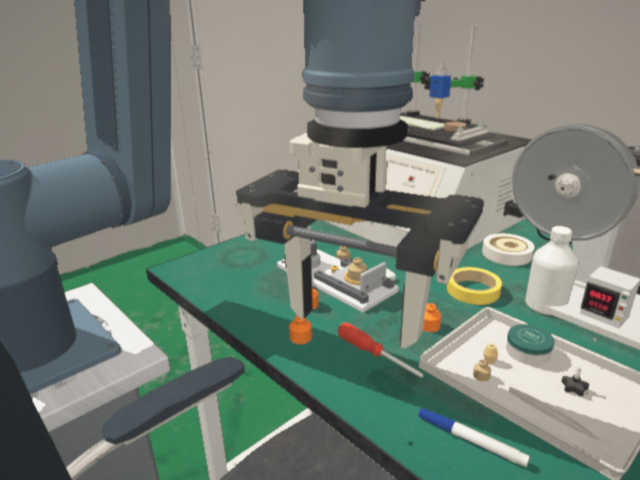

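View pics/top0.png

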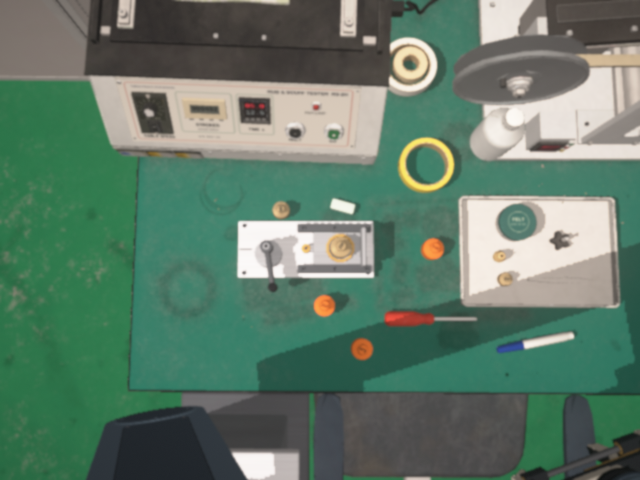

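Top view: the white base plate spans about (237–375, 221–278), the hub is at (267,247), the knob at (272,287), and the end plate is near (367,250). The brass weight at (341,247) stands in the slide ring. Next I enlarge that area to confirm and measure.

```bash
cat > h.py <<'E'
import numpy as np, cv2
from station import *
def ray(c,u,v,z):
    V=np.array(c['view']);R=V[:3,:3];t=V[:3,3]
    o=-R.T@t; d=R.T@np.array([(u-c['cx'])/c['fx'],(v-c['cy'])/c['fy'],1]); return o+d*(z-o[2])/d[2]
def proj(c,p):
    V=np.array(c['view']);q=V[:3,:3]@np.array(p)+V[:3,3]
    return np.array([c['fx']*q[0]/q[2]+c['cx'],c['fy']*q[1]/q[2]+c['cy']])
E
python3 - <<'E'
from h import *
c=camera('top');im=c['image']
cv2.imwrite('pics/crop0.png',cv2.resize(im[190:310,225:385],None,fx=5,fy=5,interpolation=cv2.INTER_CUBIC))
hsv=cv2.cvtColor(im,cv2.COLOR_BGR2HSV)
m=((hsv[...,1]<50)&(hsv[...,2]>130)).astype(np.uint8)
m[:215]=0;m[285:]=0;m[:,:230]=0;m[:,385:]=0
P=cv2.findNonZero(m); r=cv2.minAreaRect(P); print(r)
b=cv2.boxPoints(r)
W=np.array([ray(c,u,v,.012) for u,v in b]);print(b,W)
print([np.linalg.norm(W[i]-W[i-1]) for i in range(4)])
d=((hsv[...,2]<70)).astype(np.uint8);d[:278]=0;d[296:]=0;d[:,:255]=0;d[:,290:]=0
print('knob',cv2.findNonZero(d).reshape(-1,2).min(0),cv2.findNonZero(d).reshape(-1,2).max(0))
E
```

```text
((305.5, 249.0), (58.0, 137.0), 90.0)
[[237. 220.]
 [374. 220.]
 [374. 278.]
 [237. 278.]] [[ 0.55126539 -0.04564968  0.012     ]
 [ 0.55363825 -0.28949017  0.012     ]
 [ 0.45029583 -0.28909848  0.012     ]
 [ 0.44814802 -0.04808356  0.012     ]]
[np.float64(0.10314609068466503), np.float64(0.2438520393764368), np.float64(0.10334316309785814), np.float64(0.24102448577075827)]
knob [269 283] [276 290]
```

View pics/crop0.png

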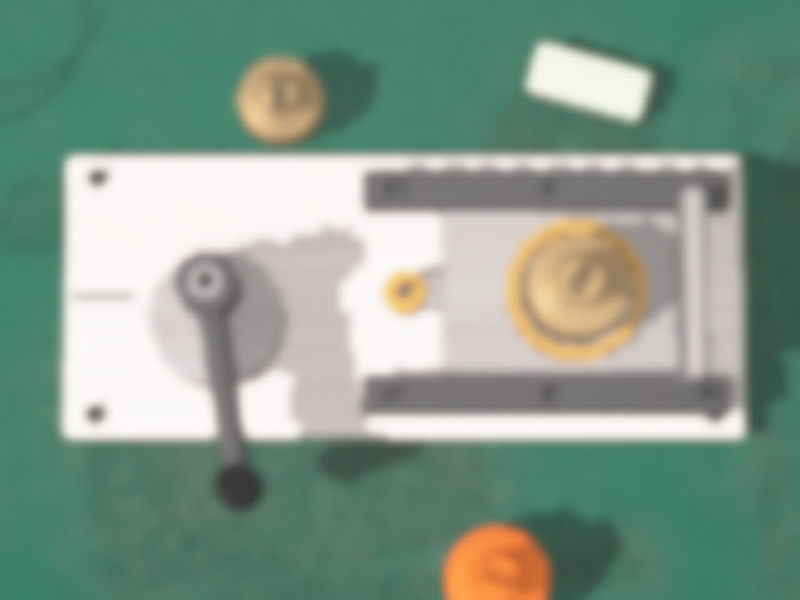

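The brass weight at crop (578,287), i.e. px (341,247), sits in the brass ring on the slide, so it is weight_1. The brass one at px (281,209) is beside the plate on fixture −y, so it is weight_2. The orange ones at (324,306), (362,349) and (433,248) are look-alikes to leave alone. The engraved line at px (240–251,249) gives the low direction, which is world +y.

```bash
python3 - <<'E'
from h import *
c=camera('top')
f=lambda x,y,z:ray(c,225+x/5,190+y/5,z).round(4)
print('hub',f(205,282,.061),'knob',f(239,487,.060),'line',f(73,296,.012),f(132,295,.012))
print('plate top mid',f(692,282,.062),'plate L/R',f(690,190,.062),f(695,376,.062),'weight',f(580,285,.06))
print('rails',f(365,190,.026),f(730,192,.026),f(365,395,.026),f(732,394,.026))
cs=camera('scene');im=cs['image']
cv2.imwrite('pics/s1.png',cv2.resize(im[230:350,270:430],None,fx=5,fy=5,interpolation=cv2.INTER_CUBIC))
print('orange',ray(c,324,306,.03))
E
```

```text
hub [ 0.499  -0.1015  0.061 ] knob [ 0.4301 -0.1141  0.06  ] line [ 0.4991 -0.0515  0.012 ] [ 0.4996 -0.0723  0.012 ]
plate top mid [ 0.5005 -0.2659  0.062 ] plate L/R [ 0.5318 -0.2653  0.062 ] [ 0.4686 -0.2669  0.062 ] weight [ 0.4993 -0.2282  0.06  ]
rails [ 0.5359 -0.1545  0.026 ] [ 0.5365 -0.2826  0.026 ] [ 0.4639 -0.1553  0.026 ] [ 0.4654 -0.2831  0.026 ]
orange [ 0.40026152 -0.20086051  0.03      ]
```

View pics/s1.png

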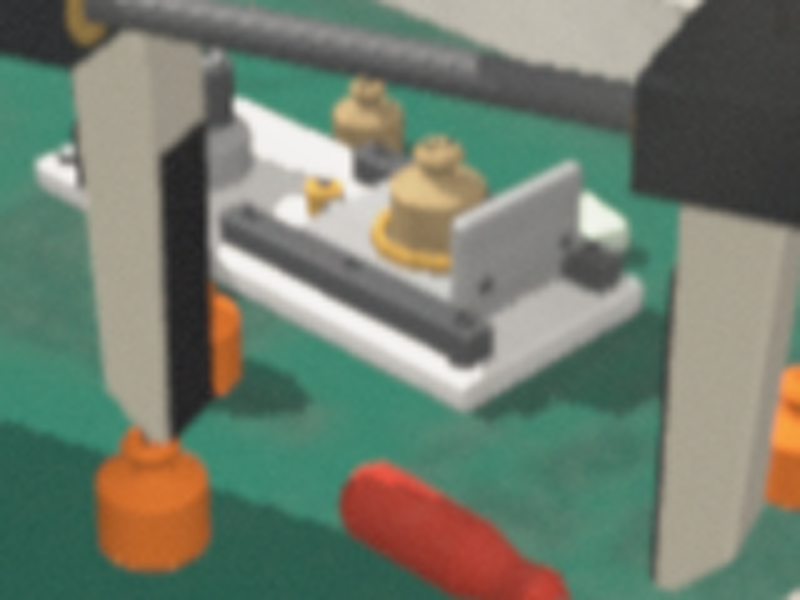

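Pivot ≈ (0.500, −0.1015) and the lever is at about 100° (1.75 rad). First I shut the fingers and turn the tool to yaw 100°, then travel high to the −y side of the lever.

```bash
python3 -m crank '{"dp":[[0,0,0],[0,0,0],[0,0,0],[0,0,0],[0,0,0],[0,0,0],[0,0,0],[0,0,0]],"delta_rot":[[0,0,-10],[0,0,-10],[0,0,-10],[0,0,-10],[0,0,-10],[0,0,-10],[0,0,-10],[0,0,-10]]}' -1 10
python3 -m crank '{"dp":[[27,28,0],[27,28,0],[27,28,0],[27,28,0],[27,28,0],[27,28,0],[27,28,0],[27,28,0],[27,28,0],[27,28,0],[27,28,0],[27,28,0],[0,0,0],[0,0,0]],"delta_rot":[[0,0,0],[0,0,0],[0,0,0],[0,0,0],[0,0,0],[0,0,0],[0,0,0],[0,0,0],[0,0,0],[0,0,0],[0,0,0],[0,0,0],[0,0,0],[0,0,0]]}'
cat >> h.py <<'E'
PIV=np.array([.500,-.1015])
def st():
    s=sense();p=s['position'];y=s['tool_rot'][2]
    x=np.array([np.cos(y),np.sin(y)]);yy=np.array([np.sin(y),-np.cos(y)])
    d=PIV-p[:2]
    print('t %.2f'%s['time'],'pos',np.round(p*1000,1),'rpy',np.degrees(s['tool_rot']).round(1),'F',np.round(s['wrist_force'],1),'gap',round(s['finger_gap'],4))
    print('pivot in tool axes mm',(d@x*1000).round(1),(d@yy*1000).round(1))
E
python3 -c "
from h import *
st()"
```

```text
time: 1.25
position: [0.1854, -0.5177, 0.1785]
tool_rot: [-3.142, -0.0, 1.746]
wrist_force: [1.2, -0.3, 0.9]
finger_gap: 0.0176
time: 3.0
position: [0.4617, -0.142, 0.1785]
tool_rot: [-3.141, 0.0, 1.741]
wrist_force: [-0.8, -0.5, -0.1]
finger_gap: 0.0005
t 3.00 pos [ 461.7 -142.   178.5] rpy [-180.     0.    99.7] F [-0.8 -0.5 -0.1] gap 0.0005
pivot in tool axes mm 33.5 44.6
```

```bash
python3 -m crank '{"dp":[[0,3,30],[0,0,30],[0,0,30],[0,0,28],[0,0,20],[0,0,0]],"delta_rot":[[0,0,0],[0,0,0],[0,0,0],[0,0,0],[0,0,0],[0,0,0]]}'
python3 - <<'E'
from h import *
st()
c=camera('scene');cv2.imwrite('pics/s2.png',cv2.resize(c['image'][200:350,250:450],None,fx=4,fy=4,interpolation=cv2.INTER_CUBIC))
c=camera('top');cv2.imwrite('pics/t2.png',c['image'])
E
```

```text
time: 3.75
position: [0.4632, -0.1418, 0.0394]
tool_rot: [-3.139, -0.002, 1.738]
wrist_force: [-0.4, -0.3, 0.5]
finger_gap: 0.0003
t 3.75 pos [ 463.2 -141.8   39.4] rpy [-1.798e+02 -1.000e-01  9.960e+01] F [-0.4 -0.3  0.5] gap 0.0003
pivot in tool axes mm 33.6 43.0
```

View pics/s2.png

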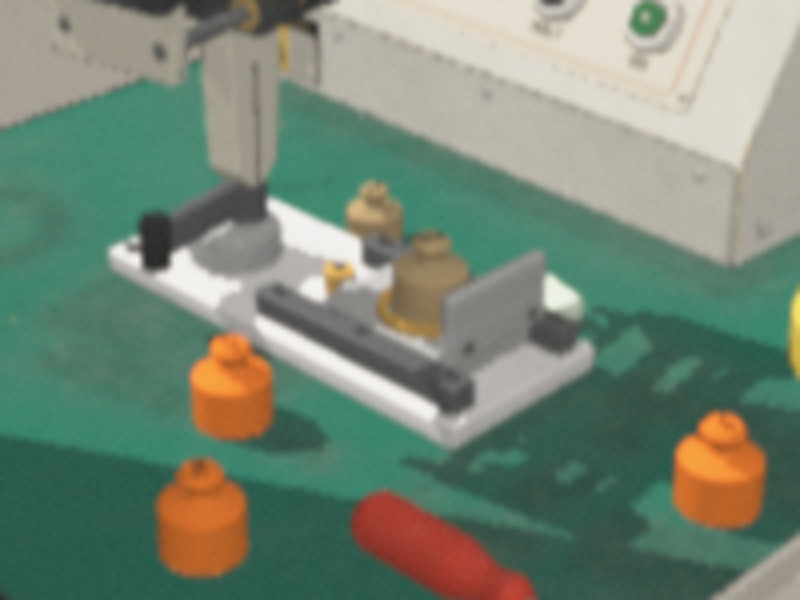

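View pics/t2.png

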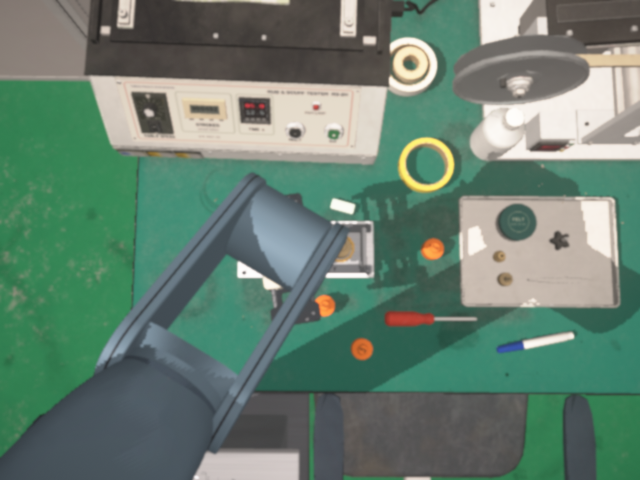

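The scene view shows the fingertips at crop (240,180), close to the hub, so I compare that with the projected TCP before pushing.

```bash
python3 - <<'E'
from h import *
st();s=sense();p=s['position']
c=camera('scene')
k=lambda q:((proj(c,q)-[250,200])*4).round(0)
print('tcp',k(p),'tcp+50',k(p+[0,0,.05]),'hubtop',k([.5,-.1015,.061]),'knobtop',k([.43,-.114,.06]),'platecorner',k([.45,-.289,.012]))
print(-c['view'][:3,:3].T@c['view'][:3,3])
cv2.imwrite('pics/s3.png',c['image'])
E
```

```text
t 3.85 pos [ 465.  -142.3   41.2] rpy [180.    0.   99.6] F [1.1 0.  0.4] gap 0.0005
pivot in tool axes mm 34.4 41.4
tcp [252. 249.] tcp+50 [249. 155.] hubtop [249. 165.] knobtop [157. 219.] platecorner [453. 432.]
[-0.08289385 -0.7674004   0.47667207]
```

View pics/s3.png

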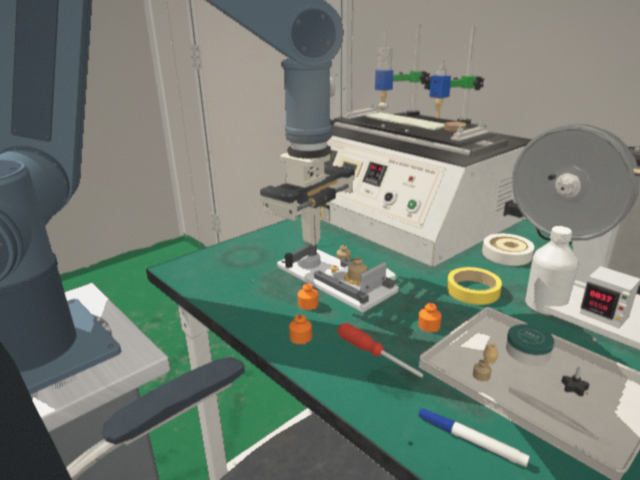

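```bash
python3 - <<'E'
from h import *
c=camera('scene');cv2.imwrite('pics/s4.png',cv2.resize(c['image'][210:300,270:390],None,fx=6,fy=6,interpolation=cv2.INTER_CUBIC))
st()
print((proj(c,sense()['position'])-[270,210])*6)
E
```

```text
t 3.95 pos [ 465.6 -142.2   41.7] rpy [1.799e+02 1.000e-01 9.970e+01] F [ 0.1 -0.1 -0.4] gap 0.0004
pivot in tool axes mm 34.4 40.8
[259.00262602 311.85633367]
```

View pics/s4.png

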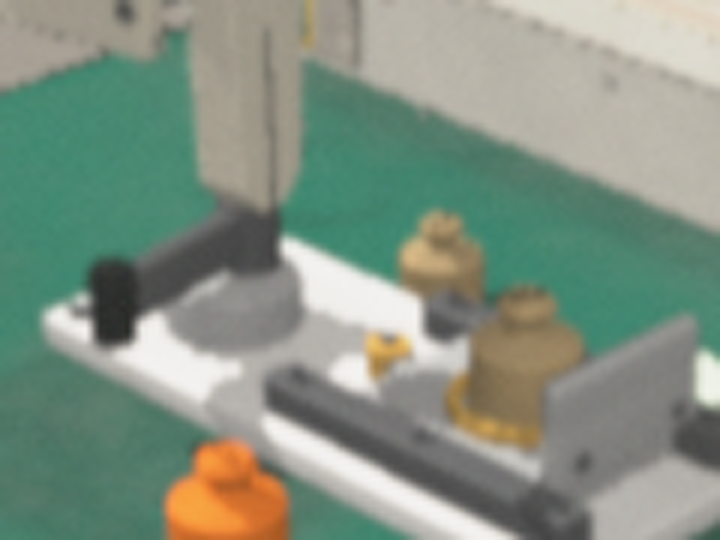

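```bash
python3 - <<'E'
from h import *
c=camera('scene')
print('start tcp proj',proj(c,[.1853,-.517,.178]))
y=.3438; yy=np.array([np.sin(y),-np.cos(y),0])*.047
p=np.array([.1853,-.517,.178])
print(proj(c,p+yy),proj(c,p-yy))
u,v=270+250/6,210+205/6
for z in (.04,.06,.08): print(z,ray(c,u,v,z))
s=sense();print(s['joint_pos'],s['position'])
E
python3 - <<'E'
from h import *
im=cv2.imread('pics/t2.png');cv2.imwrite('pics/t2c.png',cv2.resize(im[170:330,180:390],None,fx=3.5,fy=3.5))
E
```

```text
start tcp proj [354.42813183 361.90104495]
[401.96636447 376.78590258] [310.78033172 348.23433388]
0.04 [ 0.51916243 -0.07790103  0.04      ]
0.06 [ 0.49158767 -0.10948077  0.06      ]
0.08 [ 0.46401292 -0.1410605   0.08      ]
[-5.25728895e-01  2.87556302e-01  1.86885299e+00 -7.64051400e-05
  9.83106811e-01 -6.94510919e-01] [ 0.46563906 -0.14209222  0.0417329 ]
```

View pics/t2c.png

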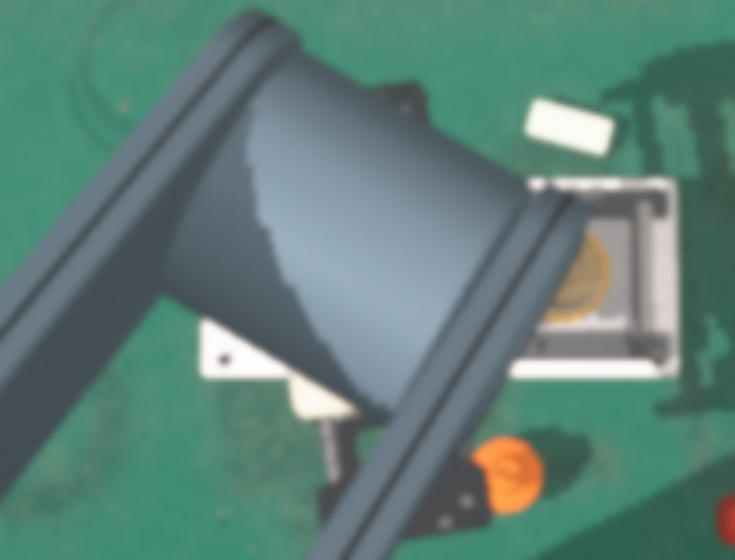

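The fingertips appear at (250,205), which is exactly the measured x,y but at z≈80 mm, while the TCP reads 41 mm. That is a 40 mm height disagreement. A gentle push at this height will show which is right.

```bash
python3 -m crank '{"dp":[[8,0,0],[8,0,0],[4,0,0],[4,0,0],[3,0,0],[3,0,0],[0,0,0]],"delta_rot":[[0,0,0],[0,0,0],[0,0,0],[0,0,0],[0,0,0],[0,0,0],[0,0,0]]}'
python3 - <<'E'
from h import *
st()
c=camera('scene');cv2.imwrite('pics/s5.png',cv2.resize(c['image'][210:300,270:390],None,fx=6,fy=6,interpolation=cv2.INTER_CUBIC))
E
```

```text
time: 4.88
position: [0.4599, -0.1116, 0.0406]
tool_rot: [-3.142, -0.0, 1.74]
wrist_force: [0.3, 0.2, -0.2]
finger_gap: 0.0007
t 4.88 pos [ 459.9 -111.6   40.6] rpy [-180.    -0.    99.7] F [ 0.3  0.2 -0.2] gap 0.0007
pivot in tool axes mm 3.2 41.2
```

View pics/s5.png

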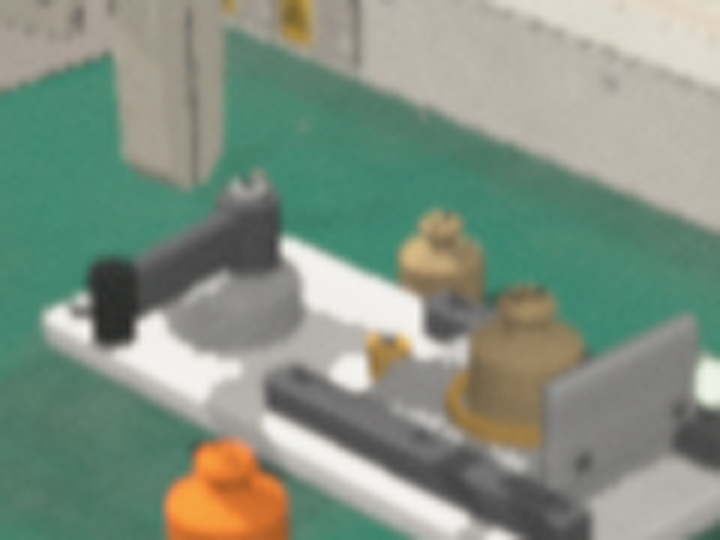

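The push was free, with no force, so the tips really are about 40 mm above the reading. I measure that offset, back off, and go lower.

```bash
python3 -m crank '{"dp":[[-10,0,0],[-10,0,0],[-10,0,0],[0,0,0],[0,0,0]],"delta_rot":[[0,0,0],[0,0,0],[0,0,0],[0,0,0],[0,0,0]]}'
python3 - <<'E'
from h import *
c=camera('scene')
for q in [(172,172),(122,155),(190,190),(220,165)]:
    u,v=270+q[0]/6,210+q[1]/6
    print(q,[ray(c,u,v,z).round(4)[:2] for z in (.07,.075,.08,.085)])
st()
E
```

```text
time: 5.55
position: [0.4648, -0.1413, 0.0405]
tool_rot: [-3.141, -0.0, 1.74]
wrist_force: [-0.3, -0.8, -0.6]
finger_gap: 0.0005
(172, 172) [array([ 0.4764, -0.088 ]), array([ 0.4695, -0.0963]), array([ 0.4626, -0.1047]), array([ 0.4557, -0.1131])]
(122, 155) [array([ 0.4732, -0.0657]), array([ 0.4664, -0.0743]), array([ 0.4596, -0.083 ]), array([ 0.4527, -0.0916])]
(190, 190) [array([ 0.4714, -0.1029]), array([ 0.4646, -0.111 ]), array([ 0.4578, -0.1192]), array([ 0.451 , -0.1274])]
(220, 165) [array([ 0.4914, -0.0951]), array([ 0.4843, -0.1033]), array([ 0.4772, -0.1116]), array([ 0.4702, -0.1199])]
t 5.60 pos [ 464.8 -141.2   40.5] rpy [-180.    -0.    99.7] F [-0.6 -0.1  0.2] gap 0.0005
pivot in tool axes mm 33.2 41.4
```

```bash
python3 -m crank '{"dp":[[0,0,12],[0,0,12],[0,0,10],[0,0,0]],"delta_rot":[[0,0,0],[0,0,0],[0,0,0],[0,0,0]]}'
python3 - <<'E'
from h import *
st()
c=camera('scene');cv2.imwrite('pics/s6.png',cv2.resize(c['image'][210:300,270:390],None,fx=6,fy=6,interpolation=cv2.INTER_CUBIC))
E
```

```text
time: 6.1
position: [0.4641, -0.1407, 0.0054]
tool_rot: [-3.14, -0.002, 1.74]
wrist_force: [-0.4, -0.0, -0.1]
finger_gap: 0.0005
t 6.10 pos [ 464.1 -140.7    5.4] rpy [-1.799e+02 -1.000e-01  9.970e+01] F [-0.4 -0.  -0.1] gap 0.0005
pivot in tool axes mm 32.6 42.0
```

View pics/s6.png

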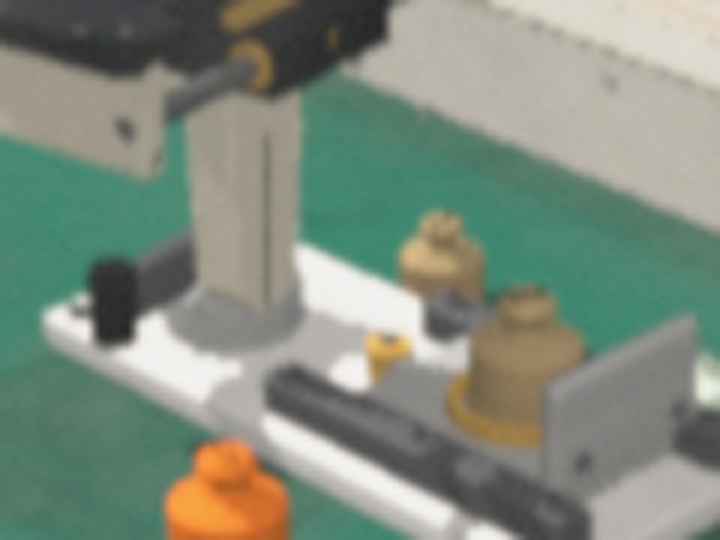

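```bash
python3 - <<'E'
from h import *
c=camera('scene')
for z in (.03,.04,.05):
  for p in [(.464,-.141),(.4455,-.1513),(.48,-.1454),(.4429,-.1366)]:
    print(z,p,((proj(c,[*p,z])-[270,210])*6).round(0))
E
```

```text
0.03 (0.464, -0.141) [254. 344.]
0.03 (0.4455, -0.1513) [232. 375.]
0.03 (0.48, -0.1454) [299. 333.]
0.03 (0.4429, -0.1366) [195. 362.]
0.04 (0.464, -0.141) [253. 317.]
0.04 (0.4455, -0.1513) [231. 347.]
0.04 (0.48, -0.1454) [299. 305.]
0.04 (0.4429, -0.1366) [194. 334.]
0.05 (0.464, -0.141) [252. 289.]
0.05 (0.4455, -0.1513) [230. 319.]
0.05 (0.48, -0.1454) [298. 278.]
0.05 (0.4429, -0.1366) [193. 306.]
```

Footprint and seam match: tips are at the measured x,y with true z ≈ reading + 40 mm. I go down 5 mm more (tip ≈ 41 mm) and approach the lever.

```bash
python3 -m crank '{"dp":[[0,0,5],[6,0,0],[6,0,0],[3,0,0],[3,0,0],[2,0,0],[2,0,0],[0,0,0]],"delta_rot":[[0,0,0],[0,0,0],[0,0,0],[0,0,0],[0,0,0],[0,0,0],[0,0,0],[0,0,0]]}'
python3 -c "
from h import *
st()"
```

```text
time: 7.2
position: [0.4617, -0.1213, 0.0018]
tool_rot: [3.141, 0.003, 1.741]
wrist_force: [-0.2, -6.7, -2.3]
finger_gap: 0.0005
t 7.20 pos [ 461.7 -121.3    1.8] rpy [180.    0.2  99.7] F [-0.2 -6.7 -2.3] gap 0.0005
pivot in tool axes mm 13.1 41.1
```

Contact at about 7 N, as expected. Next I orbit about the pivot with the lever.

```bash
python3 -m crank '{"dp":[[3.7,-0.9,0],[3.7,-0.9,0],[3.7,-0.9,0],[3.7,-0.9,0],[3.7,-0.9,0],[3.7,-0.9,0],[0,0,0]],"delta_rot":[[0,0,5],[0,0,5],[0,0,5],[0,0,5],[0,0,5],[0,0,5],[0,0,0]]}'
python3 - <<'E'
from h import *
st()
c=camera('scene');cv2.imwrite('pics/s7.png',cv2.resize(c['image'][210:300,270:390],None,fx=6,fy=6,interpolation=cv2.INTER_CUBIC))
E
```

```text
time: 8.07
position: [0.4568, -0.0991, 0.0018]
tool_rot: [3.141, 0.003, 1.216]
wrist_force: [-2.8, -7.4, 0.3]
finger_gap: 0.0005
t 8.07 pos [456.8 -99.1   1.8] rpy [1.80e+02 1.00e-01 6.97e+01] F [-2.8 -7.4  0.3] gap 0.0005
pivot in tool axes mm 12.8 41.4
```

View pics/s7.png

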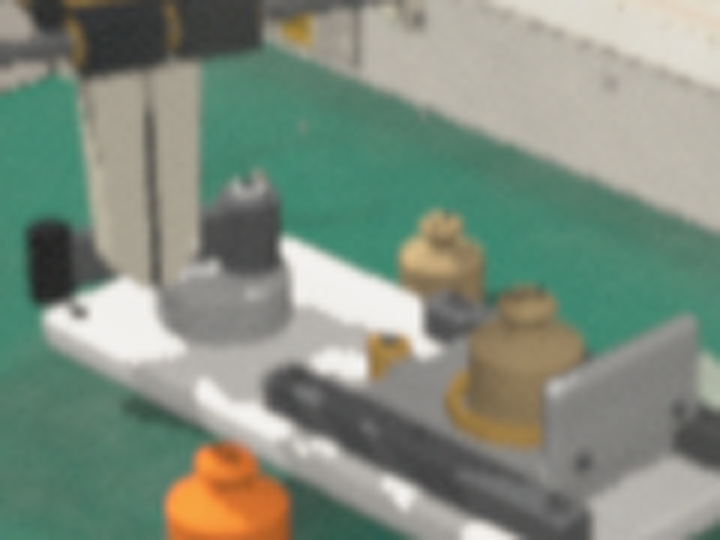

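The lever follows the fingers: the knob has moved to crop (48,260), force 8 N. I continue for about 65°.

```bash
python3 -m crank '{"dp":[[3.7,-0.9,0],[3.7,-0.9,0],[3.7,-0.9,0],[3.7,-0.9,0],[3.7,-0.9,0],[3.7,-0.9,0],[3.7,-0.9,0],[0,0,0]],"delta_rot":[[0,0,5],[0,0,5],[0,0,5],[0,0,5],[0,0,5],[0,0,5],[0,0,5],[0,0,0]]}'
python3 -c "
from h import *
st()"
python3 -m crank '{"dp":[[3.7,-0.9,0],[3.7,-0.9,0],[3.7,-0.9,0],[3.7,-0.9,0],[3.7,-0.9,0],[3.7,-0.9,0],[0,0,0]],"delta_rot":[[0,0,5],[0,0,5],[0,0,5],[0,0,5],[0,0,5],[0,0,5],[0,0,0]]}'
python3 - <<'E'
from h import *
st()
c=camera('scene');cv2.imwrite('pics/s8.png',cv2.resize(c['image'][210:300,250:370],None,fx=6,fy=6,interpolation=cv2.INTER_CUBIC))
c=camera('top');cv2.imwrite('pics/t8.png',cv2.resize(c['image'][190:310,225:385],None,fx=5,fy=5,interpolation=cv2.INTER_CUBIC))
E
```

```text
time: 9.12
position: [0.4658, -0.0746, 0.0017]
tool_rot: [3.141, 0.003, 0.605]
wrist_force: [-4.9, -7.6, 3.1]
finger_gap: 0.0005
t 9.12 pos [465.8 -74.6   1.7] rpy [179.9   0.2  34.7] F [-4.9 -7.6  3.1] gap 0.0005
pivot in tool axes mm 12.8 41.6
time: 10.0
position: [0.4832, -0.0604, 0.0014]
tool_rot: [3.141, 0.004, 0.081]
wrist_force: [-5.8, -4.7, 2.8]
finger_gap: 0.0004
t 10.00 pos [483.2 -60.4   1.4] rpy [180.    0.2   4.7] F [-5.8 -4.7  2.8] gap 0.0004
pivot in tool axes mm 13.4 42.3
```

View pics/s8.png

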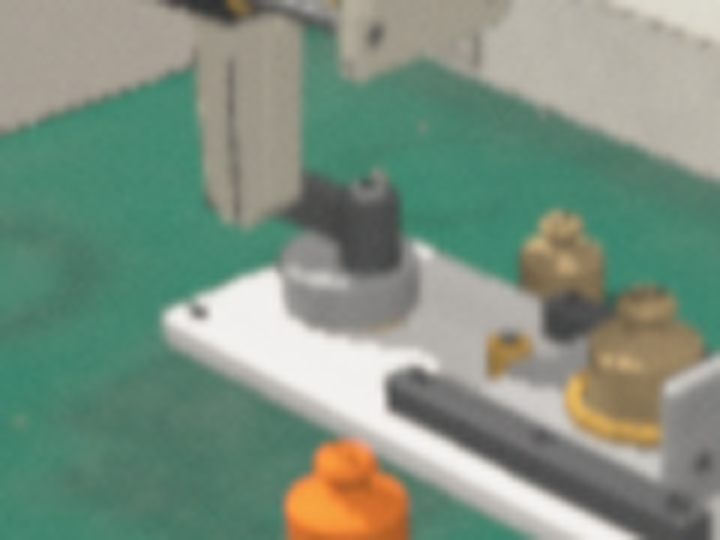

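View pics/t8.png

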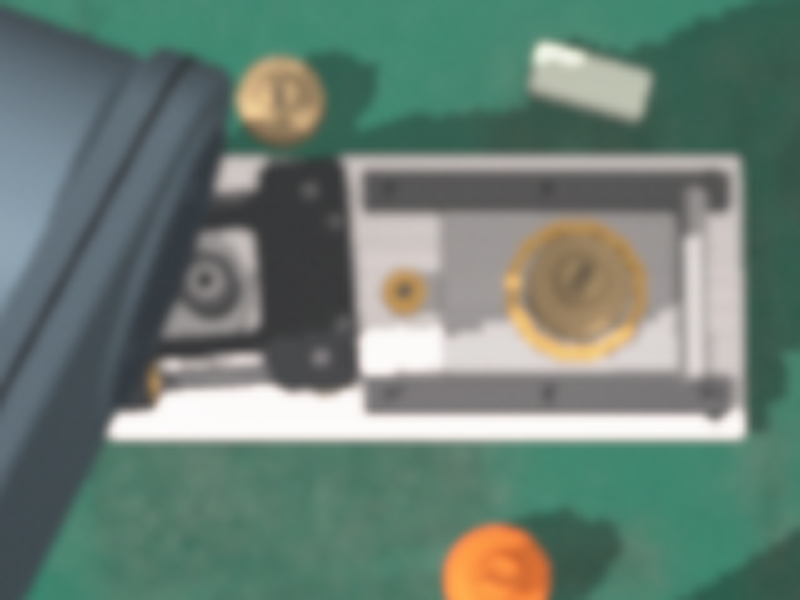

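```bash
python3 -m crank '{"dp":[[3,-0.8,0],[0.6,0,0],[0,0,0],[-15,0,0],[-15,0,0],[0,0,-30],[0,0,-40],[0,0,-40],[0,40,0],[0,40,0],[0,40,0],[0,40,0],[0,40,0],[0,40,0],[0,0,0]],"delta_rot":[[0,0,4],[0,0,1],[0,0,0],[0,0,0],[0,0,0],[0,0,0],[0,0,0],[0,0,0],[0,0,0],[0,0,0],[0,0,0],[0,0,0],[0,0,0],[0,0,0],[0,0,0]]}'
python3 - <<'E'
from h import *
st()
c=camera('scene');cv2.imwrite('pics/s9.png',cv2.resize(c['image'][210:300,250:370],None,fx=6,fy=6,interpolation=cv2.INTER_CUBIC))
c=camera('top');cv2.imwrite('pics/t9.png',cv2.resize(c['image'][190:310,225:385],None,fx=5,fy=5,interpolation=cv2.INTER_CUBIC))
E
```

```text
time: 11.98
position: [0.4564, -0.3008, 0.1114]
tool_rot: [3.141, -0.0, -0.009]
wrist_force: [-0.5, 1.0, -0.6]
finger_gap: 0.0007
t 11.97 pos [ 456.4 -300.8  111.4] rpy [180.   -0.   -0.5] F [-0.5  1.  -0.6] gap 0.0007
pivot in tool axes mm 41.9 -199.7
```

View pics/s9.png

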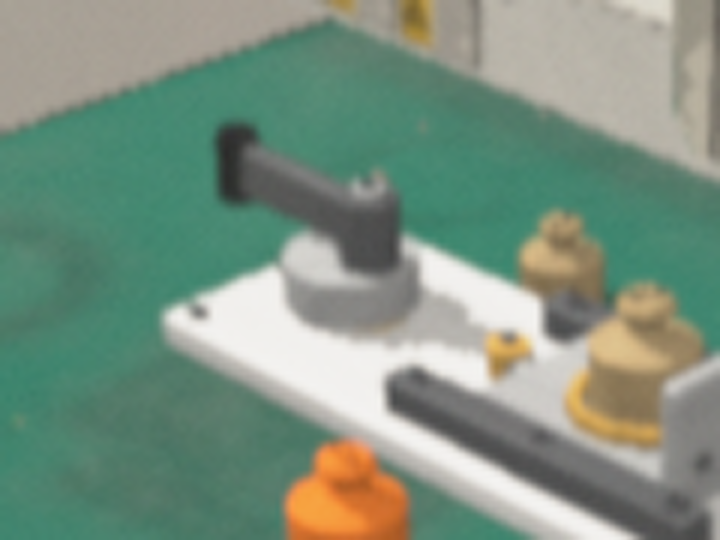

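View pics/t9.png

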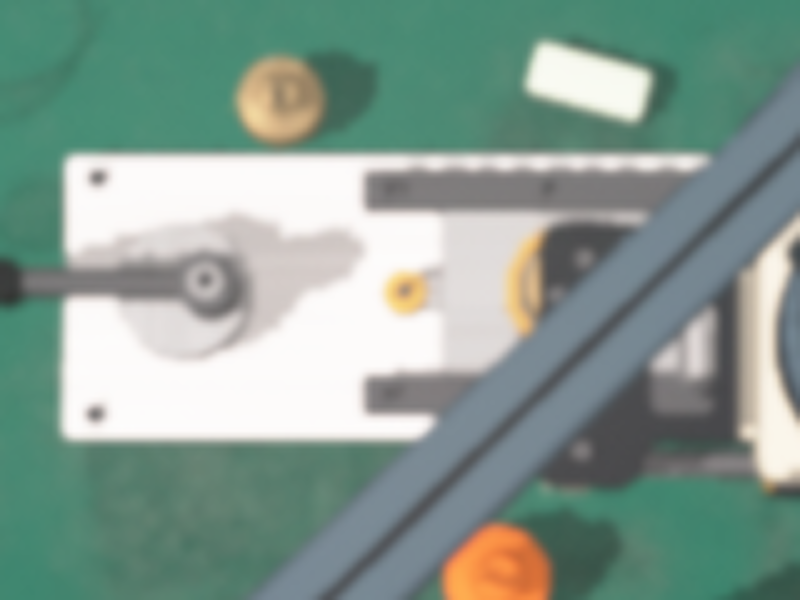

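The lever now lies along the slide axis: knob at crop (5,282), hub at (205,281), so within about 1°. Next I turn the tool and go down behind the end plate.

```bash
python3 -m crank '{"dp":[[0,0,0],[0,0,0],[0,0,0],[0,0,0],[0,0,0],[0,0,0],[0,0,0],[0,0,0],[0,0,0],[0,22,0],[0,22,0],[0,0,0]],"delta_rot":[[0,0,-10],[0,0,-10],[0,0,-10],[0,0,-10],[0,0,-10],[0,0,-10],[0,0,-10],[0,0,-10],[0,0,-10],[0,0,0],[0,0,0],[0,0,0]]}'
python3 -m crank '{"dp":[[-3,0,30],[0,0,30],[0,0,30],[0,0,16],[0,0,0],[0,0,0]],"delta_rot":[[0,0,0],[0,0,0],[0,0,0],[0,0,0],[0,0,0],[0,0,0]]}'
python3 - <<'E'
from h import *
st()
c=camera('scene');cv2.imwrite('pics/s10.png',cv2.resize(c['image'][220:320,290:420],None,fx=6,fy=6,interpolation=cv2.INTER_CUBIC))
E
```

```text
time: 13.58
position: [0.502, -0.297, 0.1116]
tool_rot: [3.141, -0.001, 1.568]
wrist_force: [0.2, -0.4, 0.2]
finger_gap: 0.0003
time: 14.32
position: [0.5018, -0.3023, 0.0068]
tool_rot: [3.14, 0.001, 1.566]
wrist_force: [-0.4, 0.3, 0.4]
finger_gap: 0.0008
t 14.32 pos [ 501.8 -302.3    6.8] rpy [1.799e+02 1.000e-01 8.970e+01] F [-0.4  0.3  0.4] gap 0.0008
pivot in tool axes mm 200.8 -2.8
```

View pics/s10.png

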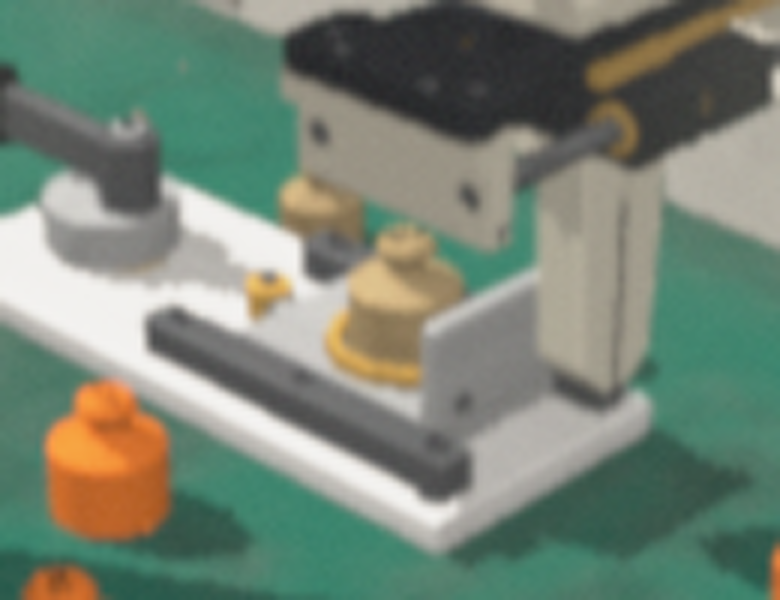

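The finger stands behind the end plate at crop (600,390), clear of it. The gripper body reaches over the weight, so I check its height.

```bash
python3 - <<'E'
from h import *
c=camera('scene')
for q in [(510,245),(300,95),(290,75)]:
    u,v=290+q[0]/6,220+q[1]/6
    print(q,[ray(c,u,v,z).round(3)[:2] for z in (.06,.08,.1,.12,.14,.16)])
# tip seam bottom
print([((proj(c,[.5018,-.3098,z])-[290,220])*6).round(0) for z in (.03,.04,.05,.06)])
E
```

```text
(510, 245) [array([ 0.527, -0.246]), array([ 0.498, -0.271]), array([ 0.469, -0.296]), array([ 0.439, -0.321]), array([ 0.41 , -0.346]), array([ 0.381, -0.371])]
(300, 95) [array([ 0.56 , -0.121]), array([ 0.529, -0.152]), array([ 0.498, -0.183]), array([ 0.467, -0.214]), array([ 0.436, -0.245]), array([ 0.406, -0.276])]
(290, 75) [array([ 0.569, -0.107]), array([ 0.538, -0.138]), array([ 0.507, -0.17 ]), array([ 0.475, -0.202]), array([ 0.444, -0.233]), array([ 0.413, -0.265])]
[array([614., 436.]), array([616., 406.]), array([617., 377.]), array([619., 346.])]
```

Body underside is about 140 mm up, well clear of the 66 mm weight, and the tip is at about 40 mm. I push slowly.

```bash
python3 -m crank '{"dp":[[5,0,0],[5,0,0],[4,0,0],[3,0,0],[2,0,0],[2,0,0],[2,0,0],[2,0,0],[2,0,0],[2,0,0],[2,0,0],[2,0,0],[0,0,0]],"delta_rot":[[0,0,0],[0,0,0],[0,0,0],[0,0,0],[0,0,0],[0,0,0],[0,0,0],[0,0,0],[0,0,0],[0,0,0],[0,0,0],[0,0,0],[0,0,0]]}'
python3 - <<'E'
from h import *
st()
c=camera('scene');cv2.imwrite('pics/s11.png',cv2.resize(c['image'][220:320,290:420],None,fx=6,fy=6,interpolation=cv2.INTER_CUBIC))
E
```

```text
time: 16.05
position: [0.5013, -0.2684, 0.0056]
tool_rot: [-3.141, -0.001, 1.566]
wrist_force: [-1.4, -2.2, -0.8]
finger_gap: 0.0005
t 16.05 pos [ 501.3 -268.4    5.6] rpy [-180.    -0.    89.7] F [-1.4 -2.2 -0.8] gap 0.0005
pivot in tool axes mm 166.8 -2.1
```

View pics/s11.png

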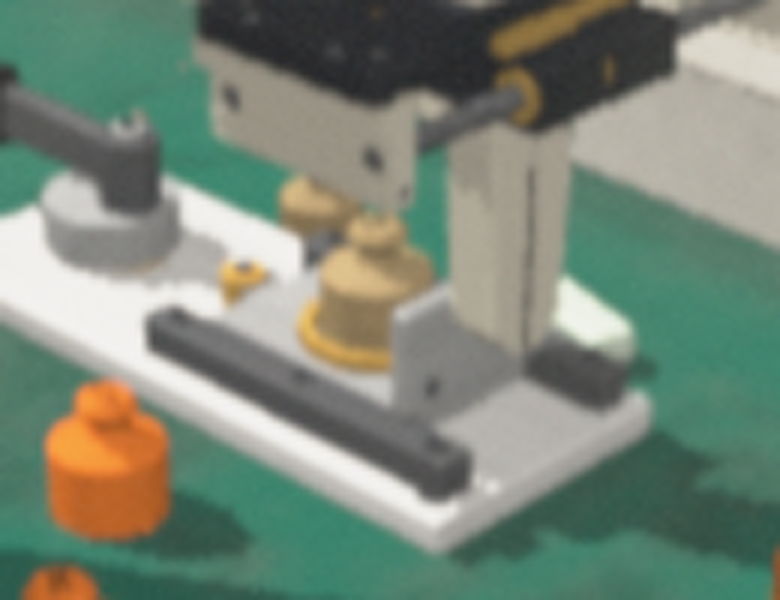

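The slide and weight are moving together, about 12 mm so far, with the lever unmoved.

```bash
python3 -m crank '{"dp":[[2,0,0],[2,0,0],[2,0,0],[2,0,0],[2,0,0],[2,0,0],[2,0,0],[2,0,0],[2,0,0],[2,0,0],[2,0,0],[2,0,0],[2,0,0],[2,0,0],[0,0,0]],"delta_rot":[[0,0,0],[0,0,0],[0,0,0],[0,0,0],[0,0,0],[0,0,0],[0,0,0],[0,0,0],[0,0,0],[0,0,0],[0,0,0],[0,0,0],[0,0,0],[0,0,0],[0,0,0]]}'
python3 -c "
from h import *
st()"
python3 -m crank '{"dp":[[1,0,0],[1,0,0],[1,0,0],[1,0,0],[0,0,0]],"delta_rot":[[0,0,0],[0,0,0],[0,0,0],[0,0,0],[0,0,0]]}'
python3 -c "
from h import *
st()"
```

```text
time: 17.98
position: [0.5018, -0.2404, 0.0057]
tool_rot: [3.141, -0.0, 1.565]
wrist_force: [-0.8, -0.6, 0.0]
finger_gap: 0.0004
t 17.98 pos [ 501.8 -240.4    5.7] rpy [180.   -0.   89.7] F [-0.8 -0.6  0. ] gap 0.0004
pivot in tool axes mm 138.9 -2.6
time: 18.6
position: [0.5018, -0.2367, 0.0057]
tool_rot: [3.141, -0.0, 1.566]
wrist_force: [-0.3, -2.3, 0.4]
finger_gap: 0.0006
t 18.60 pos [ 501.8 -236.7    5.7] rpy [180.   -0.   89.7] F [-0.3 -2.3  0.4] gap 0.0006
pivot in tool axes mm 135.2 -2.5
```

```bash
for i in 1 ; do python3 -m crank '{"dp":[[1,0,0],[1,0,0],[0,0,0]],"delta_rot":[[0,0,0],[0,0,0],[0,0,0]]}'; done
python3 -m crank '{"dp":[[0.5,0,0],[0.5,0,0],[0,0,0]],"delta_rot":[[0,0,0],[0,0,0],[0,0,0]]}'
python3 -m crank '{"dp":[[0.5,0,0],[0.5,0,0],[0,0,0]],"delta_rot":[[0,0,0],[0,0,0],[0,0,0]]}'
python3 - <<'E'
from h import *
st()
c=camera('scene');cv2.imwrite('pics/s12.png',cv2.resize(c['image'][220:320,290:420],None,fx=6,fy=6,interpolation=cv2.INTER_CUBIC))
E
```

```text
time: 18.98
position: [0.5018, -0.2351, 0.0057]
tool_rot: [3.141, 0.001, 1.566]
wrist_force: [-0.0, -4.6, -2.5]
finger_gap: 0.0007
time: 19.35
position: [0.5018, -0.235, 0.0058]
tool_rot: [3.141, 0.002, 1.566]
wrist_force: [-0.8, -7.7, -2.4]
finger_gap: 0.0007
time: 19.73
position: [0.5018, -0.2349, 0.0058]
tool_rot: [3.141, 0.003, 1.566]
wrist_force: [-0.3, -9.3, -3.2]
finger_gap: 0.0005
t 19.73 pos [ 501.8 -234.9    5.8] rpy [180.    0.2  89.7] F [-0.3 -9.3 -3.2] gap 0.0005
pivot in tool axes mm 133.4 -2.5
```

View pics/s12.png

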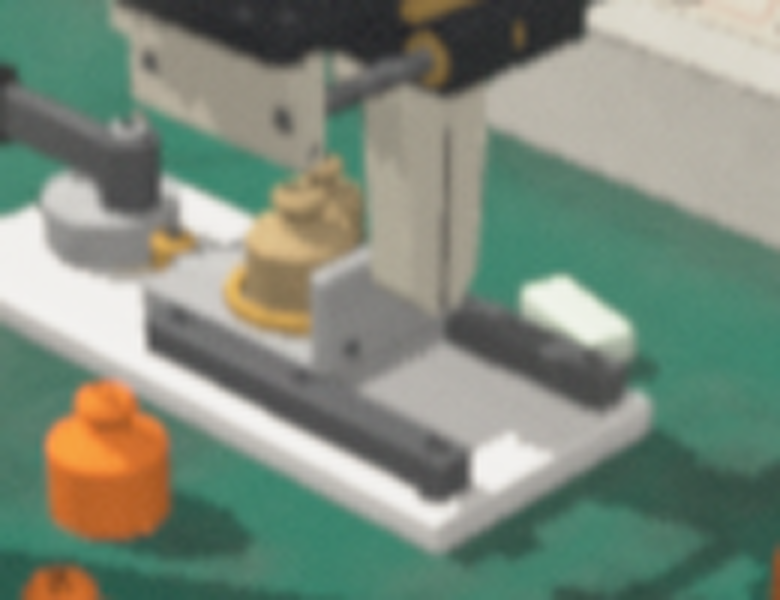

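The slide has stopped hard: position is constant while force rises 5→9 N, and the roller at crop (165,248) touches the cam. I back off, lift and check from above.

```bash
python3 -m crank '{"dp":[[-3,0,0],[-10,0,0],[-15,0,0],[-15,0,0],[0,0,-30],[0,0,-40],[0,0,-40],[-40,-10,0],[-40,-20,0],[-40,-20,0],[-40,-20,0],[-30,-20,0],[0,0,0],[0,0,0]],"delta_rot":[[0,0,0],[0,0,0],[0,0,0],[0,0,0],[0,0,0],[0,0,0],[0,0,0],[0,0,0],[0,0,0],[0,0,0],[0,0,0],[0,0,0],[0,0,0],[0,0,0]]}'
python3 - <<'E'
from h import *
st()
c=camera('top');cv2.imwrite('pics/t13.png',cv2.resize(c['image'][190:310,225:385],None,fx=5,fy=5,interpolation=cv2.INTER_CUBIC))
c=camera('scene');cv2.imwrite('pics/s13.png',c['image'])
E
```

```text
time: 21.52
position: [0.4102, -0.4653, 0.1154]
tool_rot: [3.141, -0.001, 1.565]
wrist_force: [-0.1, 1.1, -0.0]
finger_gap: 0.0004
t 21.52 pos [ 410.2 -465.3  115.4] rpy [ 1.80e+02 -1.00e-01  8.96e+01] F [-0.1  1.1 -0. ] gap 0.0004
pivot in tool axes mm 364.4 87.5
```

View pics/t13.png

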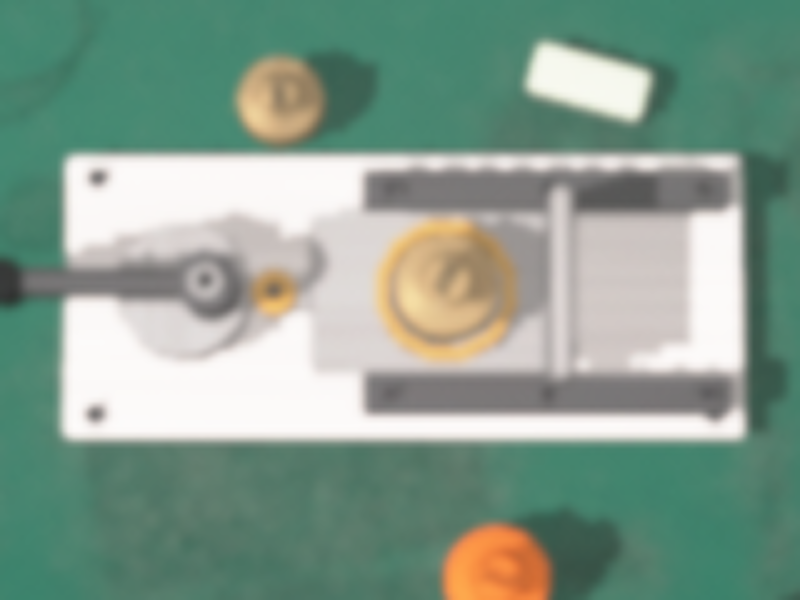

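View pics/s13.png

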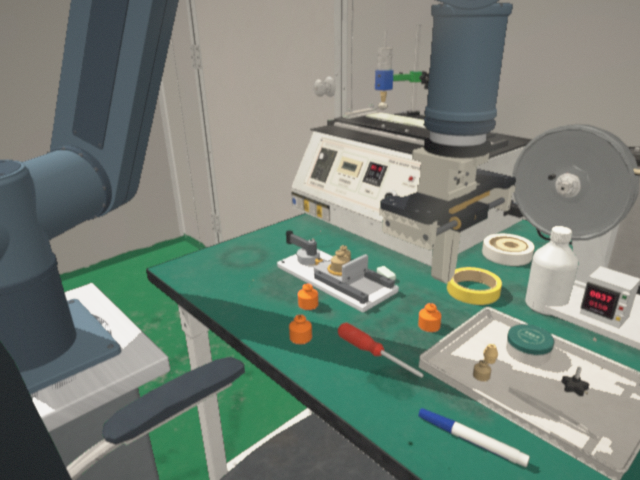

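The weight at (447,287) stands in its ring, the roller at (273,292) meets the cam, and the lever is in line. weight_2, the rubber stick and the orange ones have not moved. Now I put a number on the slide travel and the cam angle.

```bash
python3 - <<'E'
from h import *
c=camera('top')
f=lambda x,y,z:ray(c,225+x/5,190+y/5,z)
print('travel',f(560,282,.062)-f(692,282,.062))
# lever bar centre rows by darkness
g=cv2.cvtColor(c['image'],cv2.COLOR_BGR2GRAY).astype(float)
pts=[]
for u in range(238,258):
    col=g[238:256,u]; w=np.clip(150-col,0,None); pts.append(ray(c,u,238+(w*np.arange(18)).sum()/w.sum(),.056)[:2])
v=cv2.fitLine(np.float32(pts),cv2.DIST_HUBER,0,.01,.01).ravel(); print('lever dir',v, 'cam deg',np.degrees(np.arctan2(-v[0],v[1])))
k,h=f(5,282,.06),f(205,282,.061); print('knob-hub',k-h)
E
```

```text
travel [-0.00041723  0.04459592  0.        ]
lever dir [ 0.01605521 -0.99987113  0.5002817  -0.06858595] cam deg -179.08006
knob-hub [-0.00051969  0.06757587 -0.001     ]
```

Measured travel is 44.6 mm and the cam is within about 1° of its low point. I hand in.

```bash
python3 -c "
from station import *
print(close_job()); print(sense()['time'])"
```

```text
the job is handed in; nothing more can be done
None
the job is handed in; nothing more can be done
```

I pushed the cam lever round from about 100° to its low point, then pushed the slide by its end plate until it stopped against the cam. The job was handed in at about 21.7 s; no verdict was reported.

**Last checks, all from the camera after the arm had backed off:**
- **Cam:** within about 1° of its low point.
- **Slide travel:** 44.6 mm. At the stop the position held still while the push force rose to about 9 N.
- **Weight:** standing upright in its ring seat.
- **Other loose things:** weight_2, the rubber stick and the orange look-alikes showed no movement. I only judged the tape roll and screwdriver by eye in the last scene picture, where they looked undisturbed.
- **Robot:** clear of everything.

**One disagreement:** the fingertips were really about 40 mm higher than the measured TCP height. I saw this in the scene view and confirmed it when a first push passed over the lever without touching. I then worked about 40 mm lower than the reading, and the contact forces and pictures agreed with that.

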